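Lock the lamp collar and hold the cell in the light path

TASK

On the photometer, first turn the black collar on the lamp tower clockwise (seen from above) until it stops with its red lug at the white locked mark. Then lift the blue-capped optical cell out of its stand, fingers touching only its two frosted faces (never the clear windows or cap), and hold it upright and still midway between the two lenses, touching nothing else, a clear window facing each lens and the beam through the middle of the windows' width about 15 mm above the cell's bottom. Finish while still holding it there; leave the orange-capped cell, bottle, dish and beaker where they are.

Things in the scene. Friction and masses are not known exactly. Their poses are not given: they have to be found in the camera images.
- photometer: Fixed photometer, base plate 80 (x) x 290 (y) x 12 mm; origin on the table under the middle of the gap between its lenses; z up, x across the beam. Toward -y the round grey lamp tower (64 mm wide, shoulder 100 mm high, axis 115 mm off), toward +y the black detector box (60 x 56 mm, 100 mm high, centre 100 mm off). Lens tubes 28 mm in diameter; lens faces 64 mm apart.
- beam_mid (a point): Middle of the light path: midway between the lens faces, on the beam's axis, 80 mm above the table. The beam runs along this frame's y; a thin pale yellow beam is drawn here and touches nothing.
- collar_axis (a point): Point on the vertical turning axis of the lamp collar at its mid height, 133 mm above the table (fixed to the photometer, same axes).
- lamp_collar (a joint): Turn of the black knurled collar, 46 mm in diameter, from 124 to 142 mm above the table, on a neck 30 mm in diameter with 24 mm free height below the collar. 0 = open (yellow dot); grows clockwise seen from above; 1.2 rad = locked, at its stop, red lug at the white mark on the tower's -x side. Stiff (about 0.06 N m); stays where left.
- collar_lug (a point): Red lug of the collar, 6 mm wide, standing out to 32 mm from the collar's axis; this point is 29 mm from the axis at mid height of the collar.
- cell_stand: Fixed white stand 44 (x) x 124 (y) x 16 mm, origin under its middle on the table. Two wells 10 mm deep, 32 mm either side of the middle along its y. The cells stand in the wells, undersides 6 mm above the table, axes parallel to the stand's (1 mm play each side); which cell is in which well varies.
- cell_blue: Blue-capped optical cell, 30 g: glass 14 (x) x 24 (y) x 55 mm, cap 5 mm higher and set in 2.5 mm. Origin at the centre of its underside, z up. The whitish frosted faces (24 mm wide, 55 mm high) look along its +x and -x, 14 mm apart: grip here. The clear windows, 10 mm wide, look along +y and -y, flush between the ends of the 2 mm thick frosted plates.
- cell_blue_clear: The clear windows and the cap of the blue-capped cell, fixed to it (same origin and axes): not to be touched.
- cell_blue_window (a point): Optical centre of the blue-capped cell: on its middle axis, 15 mm above its underside.
- cell_orange: The same kind of cell with an orange cap; stays in the stand. Origin at the centre of its underside.
- bottle: White buffer bottle with a yellow cap, 39 mm in diameter, 79 mm tall, origin under its centre; bystander.
- dish: Clear petri dish, 62 mm in diameter, 15 mm tall, origin under its centre; bystander.
- beaker: 100 ml glass beaker, 51 x 56 mm, 68 mm tall, origin under its centre; bystander.
There are look-alikes about, which are no part of the job. What is shaped like the cell_blue but brown is not meant.

How it is judged:
By the outcome, as a careful person would: the job done as asked, in the order asked, and still so for the second after the job is handed in, while the arm keeps its last pose, push and grip.
It also fails if it takes over 48 s, if anything falls off the work surface, if the arm or the gripper's body presses on something with over 40 N, if the wrist force passes 120 N, or if a joint passes its speed limit or range.

ROBOT

A 6-joint arm with a two-finger parallel gripper is mounted at the origin on a cart in front of the work surface, level with it; the furniture and walls round the work are solid. World frame = base frame: x ahead of the robot, y to its left, z up, the work surface at z = 0. Lengths are in m, angles in rad, forces in N, time in s.
With the tool pointing down it reaches from about 0.35 to 0.775 m from the base axis. Payload 5.5 kg.
Tool frame: the origin (TCP) lies between the finger pads; the fingertips stand 8 mm ahead of it and the grasp point (between the pads) lies 11 mm behind it; z points along the fingers, y is the line along which they close (so a half turn about z gives the same grasp; the last joint's range is limited). The gripper opens to 85 mm and grips with 20 to 120 N. Pads are 22 mm wide; open, the fingers measure 114 mm over their backs; the gripper's body (76 mm by 85 mm) begins 54 mm behind the grasp point. The pads swing forward as they close: fully open they stand 13 mm farther back than shut.
Start: joints at [-0.14, 0.313, 0.046, 1.304, 0, 1.431], TCP at [0.575, -0, 0.239] pointing down, gripper open.
Joint ranges: [-2.76, 2.76], [-0.86, 1.69], [-1.03, 1.26], [-2.2, 2.34], [-1.47, 1.5], [-3.14, 3.14]. Speed limits (rad/s): [2.57, 2.57, 3.14, 3.14, 3.14, 3.14].

INTERFACE

Orientations are given as a unit quaternion [w, x, y, z].
In Python, from workcell import status, vision, job gives the robot as it stands. The module is installed in compiled form; this text tells all that it offers.
- The arm moves only by the tool apply_moves, never from a script. Its argument "moves" is one flat list of numbers, 6 for each row, row after row: the shift along the world's x, y, z in units of 25 mm (1.0 is 25 mm), then the turn, a rotation vector about the world's x, y, z in rad. In form: [x, y, z, rx, ry, rz, x, y, z, rx, ry, rz, ...]. A call has 1 to 20 rows; each row is the pose to reach, as a shift and turn from the pose commanded when the call began; what a row does not reach only later rows make up. A row lasts 1/12 s, in which the tool goes at most 41.7 mm and 7.16 degrees, less where a joint would pass 70% of its speed; a pose out of reach is approached as far as the arm can. A call with a gripper value outside its range is refused whole. "claw" is the opening in per cent of the stroke, from 0 (shut) to 100 (fully open), set as the call begins (left out, the last holds). The fingers move at their own pace and stop on an object; "newtons" is the grip in N (left out, the last holds). Time passes only in rows, so rows that repeat a pose let the fingers close. It gives the time, the measured TCP pose, the force, the opening and the grip force at its end, in the units of the state.
- status.get_state(): the state, without advancing time (a new reading comes with each control period).
- vision.read_camera(name): name is "scene" or "side" or "wrist"; returns a dict with "image" (384x512x3 uint8, blue, green, red), "camera_matrix" (3x3 intrinsics, pixels), "dist_coeffs" ([k1, k2, p1, p2, k3] as OpenCV has them; the pictures are not rectified), "camera_from_world" (4x4, takes a point from world to camera coordinates). Camera axes: x right, y down, z forward; pixel columns grow to the right and rows downward; lengths in m; the calibration is good to about 2 mm. A picture is of the moment at which its call begins. There is no depth.
- job.hand_in(): hands the job in; it is judged then, once.
The state is a dict: "clock": time; "joint_pos": joint angles; "qvel": joint speeds; "tau": joint torques, N m; "tcp_pos": TCP position; "orientation": TCP orientation; "wrist_force": force on the tool from outside, world axes, zero at the start; "ft_torque": the same for the moment, N m; "finger_gap": finger opening in m; "grip_force": force on a finger pad.
Only numpy, scipy, OpenCV 4.12 (cv2) and the standard library are available. Lean on these libraries where they do the work, as an engineer would, in place of code of your own. Each camera call takes 0.05 s, during which the arm holds its last target. There are 200 camera calls.

## Working session

There is one attempt and no reset: what is moved stays moved. The work goes in short steps, Python scripts to look and compute and a tool call to move; the robot and the scene stay as the last step left them, time stands still between calls to the robot, and variables do not carry over. Pictures are saved under pics/ and viewed, at most 13 in all, crops included, and the job is handed in when it is done.

Besides the shell and the picture viewer there is one more tool, called by a JSON object that holds its "op" and its "data", one argument or row to a line. apply_moves: Moves the arm, as the interface text tells. Its arguments: {"type":"object","properties":{"moves":{"type":"array","items":{"type":"number"}},"claw":{"type":"number"},"newtons":{"type":"number"}},"required":["moves"]}

```bash
mkdir -p pics; cat > h.py <<'E'
import numpy as np,cv2
from workcell import status,vision,job
def cam(n,save=None):
    d=vision.read_camera(n)
    d={k:np.array(v) for k,v in d.items()}
    if save: cv2.imwrite('pics/'+save,d['image'])
    return d
def ray(d,uv):
    p=cv2.undistortPoints(np.array([[uv]],float),d['camera_matrix'],d['dist_coeffs'])[0,0]
    T=d['camera_from_world'];R=T[:3,:3];o=-R.T@T[:3,3]
    return o,R.T@np.array([p[0],p[1],1.])
def onz(d,uv,z):
    o,v=ray(d,uv);return o+v*(z-o[2])/v[2]
def proj(d,P):
    T=d['camera_from_world'];r=cv2.Rodrigues(T[:3,:3])[0]
    return cv2.projectPoints(np.array(P,float).reshape(-1,1,3),r,T[:3,3],d['camera_matrix'],d['dist_coeffs'])[0][:,0]
def tri(a,ua,b,ub):
    o1,v1=ray(a,ua);o2,v2=ray(b,ub)
    s=np.linalg.lstsq(np.c_[v1,-v2],o2-o1,rcond=None)[0]
    p,q=o1+v1*s[0],o2+v2*s[1];return (p+q)/2,np.linalg.norm(p-q)
E
python3 - <<'E'
from h import *
ims=[]
for n in("scene","side"):
    d=cam(n,n+'0.png'); np.savez(n+'0.npz',**d)
    T=d['camera_from_world'];print(n,-T[:3,:3].T@T[:3,3],T[2,:3])
d=cam('wrist','wrist0.png');np.savez('wrist0.npz',**d);T=d['camera_from_world'];print(-T[:3,:3].T@T[:3,3],T[:3,:3])
print(status.get_state())
E
```

```text
scene [-0.32554022  0.60153023  0.84461788] [ 0.64038682 -0.50899053 -0.57518115]
side [-0.37384491  0.35077353  0.7806755 ] [ 0.73046915 -0.3580691  -0.58155081]
[0.57559928 0.07769423 0.37368703] [[ 9.99997871e-01  4.15259672e-04 -2.02142645e-03]
 [ 1.02450687e-03 -9.50205308e-01  3.11622887e-01]
 [-1.79136573e-03 -3.11624294e-01 -9.50203710e-01]]
{'clock': 0.15, 'joint_pos': array([-1.39581277e-01,  3.13852410e-01,  4.52497604e-02,  1.30358485e+00,
       -2.32007517e-05,  1.43118391e+00]), 'qvel': array([ 0.0004042 , -0.00181978,  0.00249917,  0.00051123,  0.00068444,
        0.00047593]), 'tau': array([ 1.76330479e-03, -4.81067133e+01,  2.98815805e+01,  1.39078675e-02,
       -1.10673584e-04, -5.56924022e-05]), 'tcp_pos': array([5.74638974e-01, 4.50136245e-05, 2.38603765e-01]), 'orientation': array([-5.48524291e-04,  7.07095594e-01,  7.07117626e-01, -4.27893629e-04]), 'wrist_force': array([ 0.21533184, -0.06295071,  0.18761039]), 'ft_torque': array([ 0.00831428, -0.02506682,  0.0483417 ]), 'grip_force': 0.0, 'finger_gap': 0.0857260221635549}
```

View pics/scene0.png

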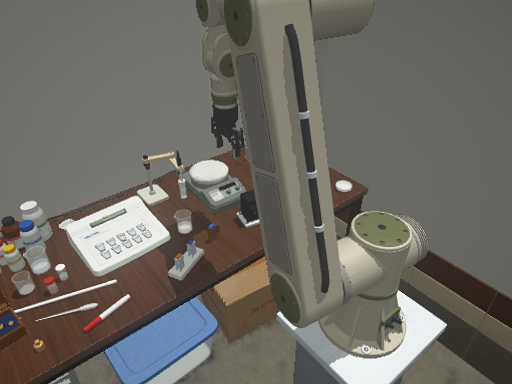

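View pics/side0.png

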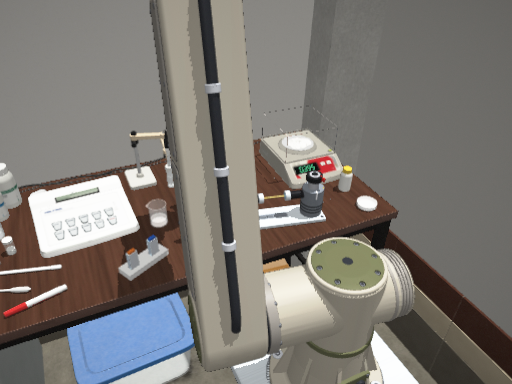

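View pics/wrist0.png

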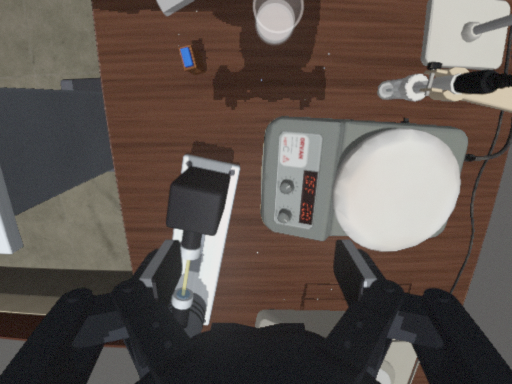

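Scene and side views show the stand at side (143,262), with the orange cap at (131,254) and the blue cap at (152,241), and the tower at side (313,190). The wrist view shows the detector at (200,200) and the beam at (185,275). The blue and brown block at wrist (187,57) is the look-alike. Next I'll enlarge the details.

```bash
python3 - <<'E'
from h import *
s=cv2.imread('pics/side0.png');w=cv2.imread('pics/wrist0.png')
a=cv2.resize(s[160:235,250:350],None,fx=4,fy=4,interpolation=2)
b=cv2.resize(s[225:285,105:180],(400,300),interpolation=2)
c=cv2.resize(w[140:330,120:270],(400,507),interpolation=2)
o=np.zeros((600,800,3),np.uint8);o[:300,:400]=a;o[300:,:400]=b;o[:507,400:]=c
cv2.imwrite('pics/crop0.png',o)
d={k:v for k,v in np.load('wrist0.npz').items()}
for uv in [(188,157),(239,168),(207,324)]: print(uv,onz(d,uv,.012))
print('beam',onz(d,(187,262),.08),onz(d,(183,290),.08))
e={k:v for k,v in np.load('side0.npz').items()}
print('collar top',onz(e,(315,178),.142))
print('caps',onz(e,(131,252),.066),onz(e,(152,239),.066))
E
```

```text
(188, 157) [0.47912362 0.00657495 0.012     ]
(239, 168) [ 0.54918084 -0.00903702  0.012     ]
(207, 324) [ 0.4867556  -0.28771431  0.012     ]
beam [ 0.48457131 -0.11620565  0.08      ] [ 0.47507027 -0.16024202  0.08      ]
collar top [ 0.43833232 -0.23508117  0.142     ]
caps [0.43148605 0.28083303 0.066     ] [0.45763323 0.22304846 0.066     ]
```

View pics/crop0.png

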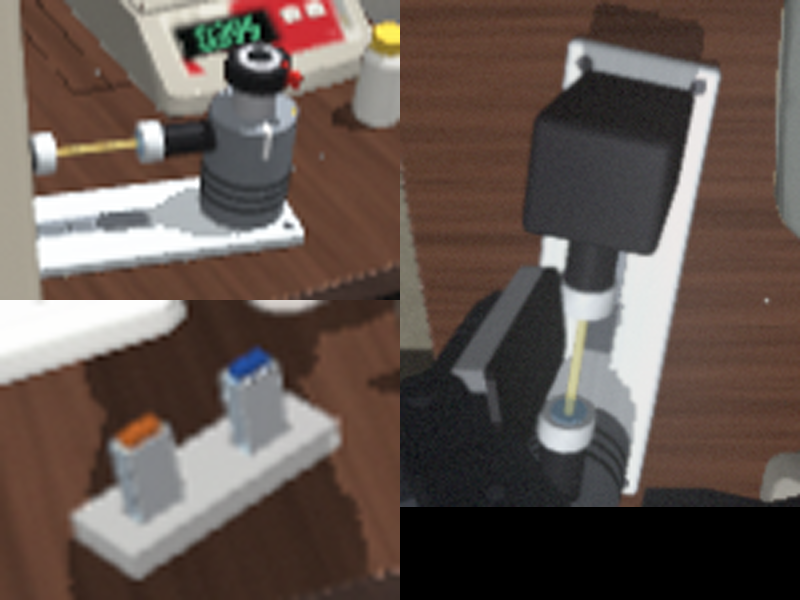

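The crop shows the red lug on the robot's right (-y) side of the collar, the white mark facing the robot, and the blue cell in the stand's -y well. I'll move above the collar and look again.

{"op": "apply_moves", "data": {
  "moves": [-1.6,-3.4,0,0,0,-0.12,-3.2,-6.7,0,0,0,-0.24,-4.8,-10.1,0,0,0,-0.35,-4.8,-10.1,0,0,0,-0.35,-4.8,-10.1,0,0,0,-0.35,-4.8,-10.1,0,0,0,-0.35,-4.8,-10.1,0,0,0,-0.35,-4.8,-10.1,0,0,0,-0.35,-4.8,-10.1,0,0,0,-0.35,-4.8,-10.1,0,0,0,-0.35]
}}

```text
clock: 0.98
tcp_pos: [0.4549, -0.2523, 0.2391]
orientation: [-0.0, 0.82, 0.573, 0.0]
wrist_force: [-0.3, 0.0, 0.3]
finger_gap: 0.0853
grip_force: 0.0
```

```bash
python3 - <<'E'
from h import *
d=cam('wrist','wrist1.png');np.savez('wrist1.npz',**d)
s=status.get_state();print(s['tcp_pos'],s['orientation'],s['joint_pos'])
hsv=cv2.cvtColor(d['image'],cv2.COLOR_BGR2HSV)
m=((hsv[...,0]<8)|(hsv[...,0]>172))&(hsv[...,1]>150)&(hsv[...,2]>80)
n,l,st,c=cv2.connectedComponentsWithStats(m.astype(np.uint8))
for i in range(1,n):
  if st[i,4]>15: print(st[i],c[i],onz(d,c[i],.138))
E
```

```text
[ 0.4551655  -0.25179271  0.23913962] [-3.05760417e-04  8.19237473e-01  5.73454322e-01  9.43157934e-05] [-6.59902989e-01  2.07258363e-01 -9.48642229e-02  1.26920214e+00
  3.61016991e-04  1.26025715e+00]
[367 149  10   8  51] [371.05882353 152.17647059] [ 0.56477952 -0.2538217   0.138     ]
[ 374  181   54   64 1775] [401.65633803 218.4828169 ] [ 0.57963502 -0.32887828  0.138     ]
[234 199  12  14  81] [239.51851852 205.69135802] [ 0.43492814 -0.26129412  0.138     ]
```

View pics/wrist1.png

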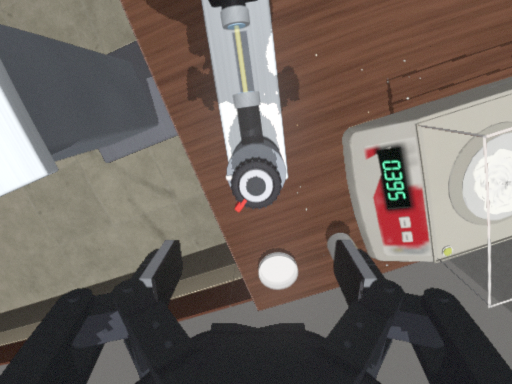

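The collar's black ring is centred near (256,183) and the lug is at (239,206). The locked mark is hidden under the collar. Now I'll refine the centre from the dark ring.

```bash
python3 - <<'E'
from h import *
d={k:v for k,v in np.load('wrist1.npz').items()}
g=cv2.cvtColor(d['image'],cv2.COLOR_BGR2GRAY)
c=cv2.HoughCircles(g[130:240,200:310],cv2.HOUGH_GRADIENT_ALT,1,5,param1=150,param2=.6,minRadius=5,maxRadius=40)
print(c)
c=[] if c is None else c[0]
for x,y,r in [q[:3] for q in c]+[(256,183,25)]:
  p=onz(d,(x+200,y+130) if x<150 else (x,y),.142);f=d['camera_matrix'][0,0];print(p,r/f*(.374-.142))
  lug=onz(d,(239.5,205.7),.140);v=lug-p;print(np.degrees(np.arctan2(v[1],v[0])),np.linalg.norm(v))
# photometer axis: beam line points
a=onz(d,(246,95),.08);b=onz(d,(236,15),.08);print(a,b,np.degrees(np.arctan2(*(b-a)[[1,0]])))
E
```

```text
[[[55.       56.       25.743698]
  [55.       56.       14.117225]
  [55.       30.       22.547573]]]
[ 0.4559851  -0.24680121  0.142     ] 0.022359640365414827
-146.263392067121 0.024934821582327266
[ 0.4559851  -0.24680121  0.142     ] 0.012261488836106178
-146.263392067121 0.024934821582327266
[ 0.46430623 -0.22422251  0.142     ] 0.019583652008503958
-128.54852034432793 0.046562823309723674
[ 0.45782395 -0.24443665  0.142     ] 0.021713702768234065
-144.30903310367538 0.027785088461291896
[ 0.47439481 -0.16788449  0.08      ] [ 0.49188147 -0.09376834  0.08      ] 76.72464007707086
```

{"op": "apply_moves", "data": {
  "moves": [0.04,0.18,0,0,0,-0.12,0.04,0.18,-0.5,0,0,-0.24,0.04,0.18,-1.5,0,0,-0.36,0.04,0.18,-2.5,0,0,-0.43,0.04,0.18,-3.5,0,0,-0.43,0.04,0.18,-4.2,0,0,-0.43,0.04,0.18,-4.6,0,0,-0.43,0.04,0.18,-4.6,0,0,-0.43,0.04,0.18,-4.6,0,0,-0.43]
}}

```text
clock: 1.78
tcp_pos: [0.4564, -0.2472, 0.1245]
orientation: [-0.0, 0.923, 0.386, -0.0]
wrist_force: [-0.7, 0.0, 1.0]
finger_gap: 0.0852
grip_force: 0.0
```

{"op": "apply_moves", "data": {
  "moves": [0,0,0,0,0,0,0,0,0,0,0,0,0,0,0,0,0,0,0,0,0,0,0,0,0,0,0,0,0,0,0,0,0,0,0,0,0,0,0,0,0,0,0,0,0,0,0,0,0,0,0,0,0,0,0,0,0,0,0,0],
  "claw": 0,
  "newtons": 30
}}

```text
clock: 2.62
tcp_pos: [0.4542, -0.246, 0.1255]
orientation: [-0.002, 0.923, 0.385, -0.0]
wrist_force: [-6.3, 6.5, 11.1]
finger_gap: 0.0453
grip_force: 29.3
```

{"op": "apply_moves", "data": {
  "moves": [-0.06,0.06,0,0,0,-0.1,-0.06,0.06,0,0,0,-0.2,-0.06,0.06,0,0,0,-0.3,-0.06,0.06,0,0,0,-0.4,-0.06,0.06,0,0,0,-0.5,-0.06,0.06,0,0,0,-0.6,-0.06,0.06,0,0,0,-0.7,-0.06,0.06,0,0,0,-0.75,-0.06,0.06,0,0,0,-0.75,-0.06,0.06,0,0,0,-0.75]
}}

```text
clock: 3.45
tcp_pos: [0.4535, -0.2442, 0.1255]
orientation: [-0.002, 1.0, 0.021, -0.0]
wrist_force: [-4.9, 6.7, 8.9]
finger_gap: 0.0456
grip_force: 30.6
```

```bash
python3 - <<'E'
from h import *
s=status.get_state();print(s['ft_torque'],s['wrist_force'],s['joint_pos'],s['orientation'])
d=cam('wrist','wrist2.png');np.savez('wrist2.npz',**d);cam('side','side2.png')
E
```

```text
[1.76942338 0.85423155 0.0057436 ] [-4.87152755  6.72883397  8.89866942] [-0.65146085  0.26499212 -0.30833527  1.00043505  0.00250185  2.44882197] [-1.90227076e-03  9.99784851e-01  2.06515545e-02 -3.81624752e-04]
```

View pics/wrist2.png

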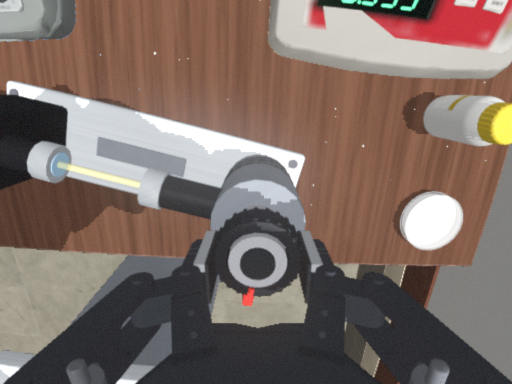

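The lug at (249,297) now points almost at the robot, close to the expected locked angle. I'll keep turning in small steps until the torque shows the stop.

{"op": "apply_moves", "data": {
  "moves": [0,0,0,0,0,-0.05,0,0,0,0,0,-0.1,0,0,0,0,0,-0.1,0,0,0,0,0,-0.1]
}}

```text
clock: 3.88
tcp_pos: [0.4533, -0.244, 0.1255]
orientation: [-0.002, 1.0, -0.028, -0.001]
wrist_force: [-4.0, 7.6, 9.6]
finger_gap: 0.0453
grip_force: 33.6
```

```bash
python3 - <<'E'
from h import *
s=status.get_state();print(s['ft_torque'],s['wrist_force'],s['joint_pos'],s['orientation'],s['tau'][5])
E
```

```text
[1.78546454 0.976365   0.9735033 ] [-3.9520723   7.56285281  9.57687315] [-6.51153875e-01  2.64930788e-01 -3.08490664e-01  1.00089625e+00
  2.23596359e-03  2.54666039e+00] [-1.93529591e-03  9.99602688e-01 -2.81090090e-02 -7.77514237e-04] 1.0118915140628815
```

The torque jumped to 0.97 N m, so the collar is at its stop. I'll release, rise, and check.

{"op": "apply_moves", "data": {
  "moves": [0,0,0,0,0,0,0,0,0,0,0,0,0,0,0,0,0,0,0,0,0,0,0,0,0,0,0,0,0,0,0,0,0,0,0,0,0,0,0,0,0,0,0,0,0,0,0,0,0,0,1,0,0,0,0,0,2.5,0,0,0,0,0,4,0,0,0,0,0,5,0,0,0,0,0,5,0,0,0,0,0,5,0,0,0],
  "claw": 100
}}

```text
clock: 5.05
tcp_pos: [0.4555, -0.2472, 0.251]
orientation: [0.001, 1.0, -0.03, 0.002]
wrist_force: [0.1, 0.0, -1.0]
finger_gap: 0.0855
grip_force: 0.0
```

```bash
python3 - <<'E'
from h import *
d=cam('wrist','wrist3.png');np.savez('wrist3.npz',**d)
g=cv2.cvtColor(d['image'],cv2.COLOR_BGR2GRAY)
uc,vc=proj(d,[.455,-.246,.142])[0];print(uc,vc)
u0,v0=int(uc)-60,int(vc)-60
for x,y,r in cv2.HoughCircles(g[v0:v0+120,u0:u0+120],cv2.HOUGH_GRADIENT_ALT,1,5,param1=150,param2=.6,minRadius=5,maxRadius=40)[0]:
  p=onz(d,(x+u0,y+v0),.142);print(x+u0,y+v0,r,p)
hsv=cv2.cvtColor(d['image'],cv2.COLOR_BGR2HSV)
m=((hsv[...,0]<8)|(hsv[...,0]>172))&(hsv[...,1]>150)&(hsv[...,2]>80)
n,l,st,c=cv2.connectedComponentsWithStats(m.astype(np.uint8))
for i in range(1,n):
  if st[i,4]>15: print(st[i],c[i],onz(d,c[i],.140))
o=cv2.resize(d['image'][v0-80:v0+160,u0-60:u0+180],(600,600),interpolation=2)
cv2.imwrite('pics/crop3.png',d['image'])
E
```

```text
253.59402299017574 191.4838099466561
257.0 178.0 30.38611 [ 0.46824409 -0.25007526  0.142     ]
254.0 190.0 27.70448 [ 0.45647661 -0.2464849   0.142     ]
254.0 190.0 13.995777 [ 0.45647661 -0.2464849   0.142     ]
266.0 151.0 17.12282 [ 0.49345327 -0.25986718  0.142     ]
[ 315    0   92   54 2648] [368.43995468  25.49848943] [ 0.59445872 -0.35095028  0.14      ]
[ 56  19  21  14 180] [65.88888889 25.73888889] [ 0.61256814 -0.09520707  0.14      ]
[ 28  22  18  14 156] [36.02564103 28.20512821] [ 0.61424173 -0.06691302  0.14      ]
[276  44   8   9  49] [279.59183673  48.18367347] [ 0.57976967 -0.27575087  0.14      ]
[247 207   7  12  59] [249.89830508 213.11864407] [ 0.43186618 -0.24081453  0.14      ]
```

View pics/wrist3.png

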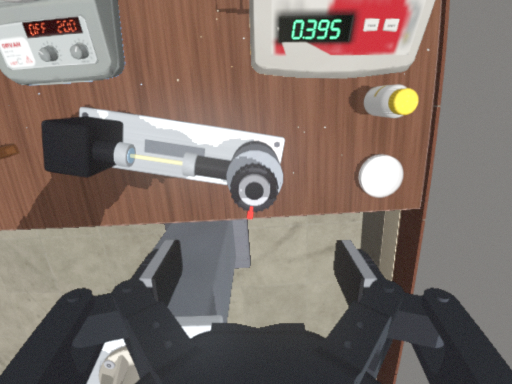

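The lug sits at 167° in world, which is the photometer's -x side, so the collar is locked. Next I'll go above the blue cell.

{"op": "apply_moves", "data": {
  "moves": [0,1.1,0,0,0,0.12,0,2.2,0,0,0,0.24,0,3.3,0,0,0,0.36,0,4.4,0,0,0,0.48,0,5.5,0,0,0,0.6,0,6.6,0,0,0,0.72,0,7.7,0,0,0,0.84,0,8.8,0,0,0,0.96,0,9.9,0,0,0,1.08,0,11,0,0,0,1.2,0,12.1,0,0,0,1.32,0,13.2,0,0,0,1.44,0,14.3,0,0,0,1.56,0,15.4,0,0,0,1.68,0,16.5,0,0,0,1.8,0.1,17.6,0,0,0,1.92,0.1,18.8,0,0,0,2.05,0.1,18.8,0,0,0,2.05,0.1,18.8,0,0,0,2.05,0.1,18.8,0,0,0,2.05]
}}

```text
clock: 6.77
tcp_pos: [0.4561, 0.2231, 0.2477]
orientation: [-0.001, 0.545, 0.839, -0.001]
wrist_force: [0.2, -0.0, 0.2]
finger_gap: 0.0855
grip_force: 0.0
```

```bash
python3 - <<'E'
from h import *
d=cam('wrist','wrist4.png');np.savez('wrist4.npz',**d)
s=status.get_state();print(s['tcp_pos'],s['orientation'],s['joint_pos'])
hsv=cv2.cvtColor(d['image'],cv2.COLOR_BGR2HSV)
for nm,lo,hi in(('blue',100,130),('orange',5,20)):
  m=((hsv[...,0]>lo)&(hsv[...,0]<hi)&(hsv[...,1]>150)&(hsv[...,2]>90)).astype(np.uint8)
  for k in cv2.findContours(m,0,2)[0]:
    if cv2.contourArea(k)>60:
      r=cv2.minAreaRect(k);b=[onz(d,q,.066)[:2] for q in cv2.boxPoints(r)];print(nm,r,onz(d,r[0],.066));print(np.round(b,4).tolist())
E
```

```text
[0.45634229 0.22268645 0.24811494] [-6.78915253e-04  5.44830974e-01  8.38544974e-01 -1.03755310e-03] [ 2.95949675e-01  1.82260584e-01 -1.04015569e-01  1.28698244e+00
 -2.94991278e-04  1.44832610e+00]
orange ((264.5, 121.0), (14.0, 5.0), 90.0) [0.4392918  0.27835658 0.066     ]
[[0.4334, 0.2843], [0.4387, 0.2867], [0.4452, 0.2723], [0.4399, 0.2699]]
```

View pics/wrist4.png

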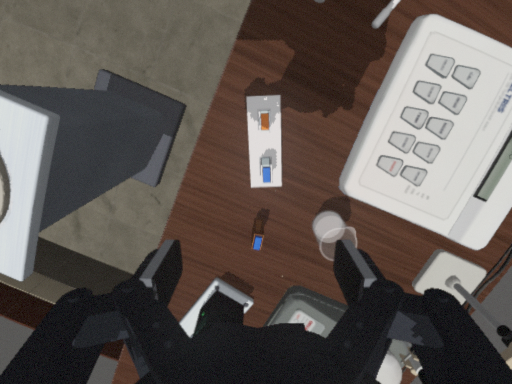

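The stand is at image x 248–282, with the orange cap at (264,121) and the blue cap at (267,173). The look-alike is at (258,242).

```bash
python3 - <<'E'
from h import *
d={k:v for k,v in np.load('wrist4.npz').items()}
I=d['image'];print(I[173,267])
b,g,r=[I[...,i].astype(int) for i in range(3)]
m=((b>110)&(b-r>60)).astype(np.uint8);m[:150]=0;m[200:]=0
for k in cv2.findContours(m,0,2)[0]:
  if cv2.contourArea(k)>20:
    q=cv2.minAreaRect(k);bx=np.array([onz(d,p,.066)[:2] for p in cv2.boxPoints(q)]);print(q,cv2.boundingRect(k),onz(d,q[0],.066));print(np.round(bx,4).tolist())
# stand
w=((I.min(2)>150)&(np.ptp(I,axis=2)<25)).astype(np.uint8)
for k in cv2.findContours(w,0,2)[0]:
  x,y,ww,h=cv2.boundingRect(k)
  if h>60 and 235<x<260:
    q=cv2.minAreaRect(k);bx=np.array([onz(d,p,.016)[:2] for p in cv2.boxPoints(q)]);print(q);print(np.round(bx,4).tolist(),bx.mean(0))
    c=bx; l=sorted([(np.linalg.norm(c[i]-c[i-1]),np.degrees(np.arctan2(*(c[i]-c[i-1])[::-1]))) for i in range(4)]);print(l)
E
```

```text
[205 126  77]
((266.0, 174.0), (6.0, 14.0), 0.0) (263, 167, 7, 15) [0.46720623 0.22148318 0.066     ]
[[0.4675, 0.2119], [0.4602, 0.228], [0.4669, 0.231], [0.4743, 0.2149]]
((263.9867248535156, 141.30795288085938), (90.90626525878906, 33.109256744384766), 88.8982925415039)
[[0.407, 0.2953], [0.4461, 0.3136], [0.5018, 0.2023], [0.4587, 0.1819]] [0.453429   0.24828642]
[(np.float64(0.04322735851972028), np.float64(25.147516029303766)), (np.float64(0.04768396528332913), np.float64(-154.72535329634388)), (np.float64(0.1244817804194142), np.float64(-63.42586506239179)), (np.float64(0.12455639401368757), np.float64(114.52314133911776))]
```

{"op": "apply_moves", "data": {
  "moves": [0.44,-0.07,-1.3,0,0,0.026,0.44,-0.07,-2.6,0,0,0.026,0.44,-0.07,-3.9,0,0,0.026,0.44,-0.07,-3.9,0,0,0.026,0.44,-0.07,-3.9,0,0,0.026]
}}

```text
clock: 7.23
tcp_pos: [0.4665, 0.2201, 0.1506]
orientation: [-0.002, 0.534, 0.845, -0.002]
wrist_force: [0.5, -0.2, 1.4]
finger_gap: 0.0856
grip_force: 0.0
```

```bash
python3 - <<'E'
from h import *
d=cam('wrist','wrist5.png');np.savez('wrist5.npz',**d)
s=status.get_state();t=s['tcp_pos'];q=s['orientation'];print(t,q,np.degrees(2*np.arctan2(q[2],q[1]))-90)
I=d['image'];b,g,r=[I[...,i].astype(int) for i in range(3)]
u,v=proj(d,[.4672,.2215,.066])[0];print(u,v)
m=((b>90)&(b-r>50)).astype(np.uint8)
for k in cv2.findContours(m,0,2)[0]:
  if cv2.contourArea(k)>60:
    q=cv2.minAreaRect(k);bx=np.array([onz(d,p,.066)[:2] for p in cv2.boxPoints(q)]);print(q,onz(d,q[0],.066))
    print([(round(np.linalg.norm(bx[i]-bx[i-1]),4),np.degrees(np.arctan2(*(bx[i]-bx[i-1])[::-1]))) for i in range(4)])
x0,y0=int(u)-75,int(v)-75
cv2.imwrite('pics/crop5.png',cv2.resize(I[max(y0,0):y0+150,x0:x0+150],None,fx=4,fy=4,interpolation=2))
E
```

```text
[0.46808492 0.22080197 0.15246472] [-1.82080626e-04  5.34055701e-01  8.45449229e-01 -2.75205473e-04] 25.440207974866624
259.78068017369276 194.87718987689584
((246.70590209960938, 284.176513671875), (8.731282234191895, 16.97749137878418), 14.03624439239502) [0.49593865 0.1316287  0.066     ]
[(np.float64(0.0088), np.float64(-171.30957668938865)), (np.float64(0.0202), np.float64(102.67878372004813)), (np.float64(0.0086), np.float64(9.087212447625747)), (np.float64(0.0203), np.float64(-76.66835699439346))]
((260.5, 195.0), (20.0, 9.0), 90.0) [0.46781427 0.22166815 0.066     ]
[(np.float64(0.0185), np.float64(115.33974821185011)), (np.float64(0.0077), np.float64(25.543619964781048)), (np.float64(0.0185), np.float64(-64.05542310376532)), (np.float64(0.0079), np.float64(-154.4355500068935))]
```

View pics/crop5.png

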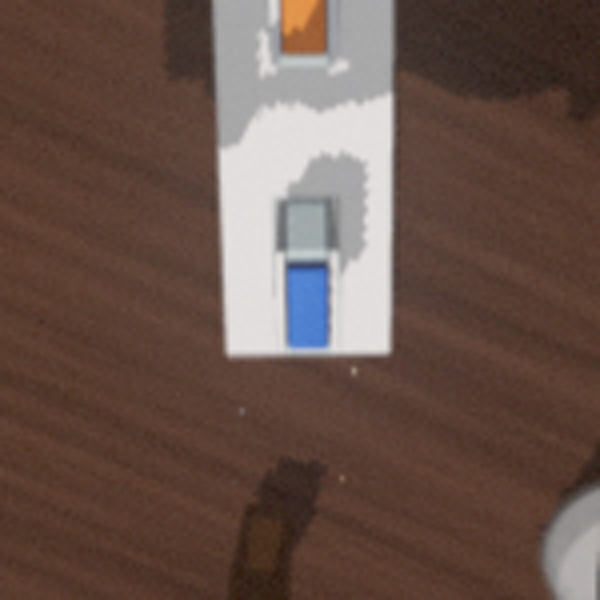

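The picture shows the blue cap centred and squared in the stand's near well, and the finger line agrees. I'll descend and grip.

{"op": "apply_moves", "data": {
  "moves": [0,0.04,-1.2,0,0,0,0,0.04,-2.4,0,0,0,0,0.04,-3.5,0,0,0,0,0.04,-4.3,0,0,0,0,0.04,-4.65,0,0,0,0,0.04,-4.65,0,0,0,0,0.04,-4.65,0,0,0,0,0.04,-4.65,0,0,0]
}}

```text
clock: 7.95
tcp_pos: [0.47, 0.2232, 0.0378]
orientation: [0.001, 0.533, 0.846, 0.001]
wrist_force: [0.2, -0.2, -0.5]
finger_gap: 0.0853
grip_force: 0.0
```

{"op": "apply_moves", "data": {
  "moves": [0,0,0,0,0,0,0,0,0,0,0,0,0,0,0,0,0,0,0,0,0,0,0,0,0,0,0,0,0,0,0,0,0,0,0,0,0,0,0,0,0,0,0,0,0,0,0,0,0,0,0,0,0,0,0,0,0,0,0,0,0,0,0,0,0,0,0,0,0,0,0,0,0,0,0,0,0,0,0,0,0,0,0,0],
  "claw": 0,
  "newtons": 25
}}

```text
clock: 9.12
tcp_pos: [0.4681, 0.2227, 0.0356]
orientation: [0.0, 0.533, 0.846, 0.0]
wrist_force: [-0.1, 0.2, 3.6]
finger_gap: 0.0135
grip_force: 28.9
```

```bash
python3 - <<'E'
from h import *
s=status.get_state();t=s['tcp_pos'];q=s['orientation'];print(t,q,np.degrees(2*np.arctan2(q[2],q[1]))-90,s['wrist_force'],s['finger_gap'],s['grip_force'])
E
```

```text
[0.46806433 0.22272808 0.03564465] [4.88195177e-05 5.33230722e-01 8.45969851e-01 7.17862443e-05] 25.551994254736286 [-0.056714    0.19854289  3.5814661 ] 0.013514709901125172 28.909686505794525
```

Gripped at 13.5 mm. I'll lift straight up, carry the cell to a high point above the photometer, and measure the beam from the saved views.

{"op": "apply_moves", "data": {
  "moves": [0,0,0.4,0,0,0,0,0,1.2,0,0,0,0,0,2.4,0,0,0,0,0,3.8,0,0,0,0,0,5.2,0,0,0,0,0,6.6,0,0,0,0,-0.6,6.8,0,0,0,0,-1.8,6.8,0,0,-0.05,0.05,-3,6.8,0,0,-0.12,0.1,-4.2,6.8,0,0,-0.2,0.15,-5.4,6.8,0,0,-0.28,0.2,-6.6,6.8,0,0,-0.36,0.3,-7.8,6.8,0,0,-0.44,0.35,-9,6.8,0,0,-0.52,0.4,-10.2,6.8,0,0,-0.6,0.45,-11.4,6.8,0,0,-0.672,0.5,-12.6,6.8,0,0,-0.672,0.5,-13.6,6.8,0,0,-0.672,0.5,-14.3,6.8,0,0,-0.672,0.5,-14.3,6.8,0,0,-0.672]
}}

```text
clock: 10.78
tcp_pos: [0.4806, -0.138, 0.2058]
orientation: [0.001, 0.784, 0.621, -0.0]
wrist_force: [0.9, 0.4, -0.0]
finger_gap: 0.0139
grip_force: 28.4
```

```bash
python3 - <<'E'
from h import *
d=cam('wrist','wrist6.png');np.savez('wrist6.npz',**d)
d=cam('side','side6.png');np.savez('side6.npz',**d)
s=status.get_state();t=s['tcp_pos'];q=s['orientation'];print(t,q,np.degrees(2*np.arctan2(q[2],q[1]))-90,s['finger_gap'])
for n in('wrist0','wrist1','wrist3'):
  d={k:v for k,v in np.load(n+'.npz').items()};I=d['image'].astype(int);b,g,r=[I[...,i] for i in range(3)]
  u,v=proj(d,[.480,-.137,.08])[0]
  m=((r>150)&(g>140)&(np.minimum(r,g)-b>25)).astype(np.uint8);Z=np.zeros_like(m);y0,x0=max(int(v)-60,0),max(int(u)-60,0);Z[y0:y0+120,x0:x0+120]=m[y0:y0+120,x0:x0+120]
  k=max(cv2.findContours(Z,0,2)[0],key=cv2.contourArea).reshape(-1,2).astype(float)
  a=cv2.fitLine(k.astype(np.float32),2,0,.01,.01).ravel();tt=(k-a[2:])@a[:2]
  e=[a[2:]+a[:2]*(tt.min()-.5),a[2:]+a[:2]*(tt.max()+.5)];P=[onz(d,x,.08) for x in e]
  v=P[1]-P[0];print(n,np.round(e,1).tolist(),np.round(P,4).tolist(),'mid',(P[0]+P[1])/2,np.linalg.norm(v),np.degrees(np.arctan2(v[1],v[0])))
E
```

```text
[ 0.48021642 -0.1351009   0.20567007] [-2.96139166e-04  7.82860952e-01  6.22196625e-01  3.50463008e-05] -13.046552478473473 0.013239365495579693
wrist0 [[183.2, 289.7], [188.1, 259.4]] [[0.4753, -0.1597, 0.08], [0.4864, -0.1122, 0.08]] mid [ 0.48086675 -0.13598751  0.08      ] 0.0487721447244415 76.90565891564957
wrist1 [[236.4, 27.6], [245.1, 91.6]] [[0.4882, -0.1045, 0.08], [0.4747, -0.1644, 0.08]] mid [ 0.48145933 -0.13446528  0.08      ] 0.06138704923333335 -102.69647911271144
wrist3 [[133.4, 155.6], [181.7, 162.9]] [[0.4872, -0.1061, 0.08], [0.4749, -0.1621, 0.08]] mid [ 0.48105557 -0.13406257  0.08      ] 0.05734067407928841 -102.40312003702199
```

View pics/wrist6.png

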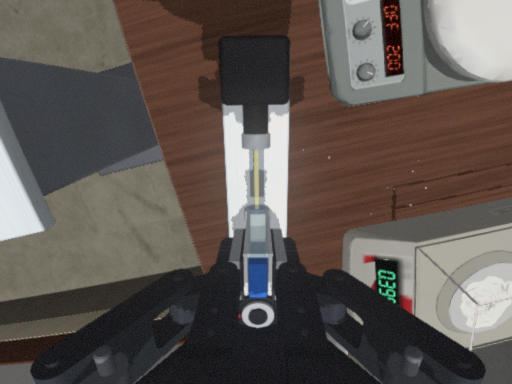

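The cell is upright in the hand with the blue cap at (258,278), and the beam is in line just ahead at (256,178). I'll measure the cap's position in the hand.

```bash
python3 - <<'E'
from h import *
d={k:v for k,v in np.load('wrist6.npz').items()};I=d['image'].astype(int);b,g,r=[I[...,i] for i in range(3)]
m=((b>90)&(b-r>50)).astype(np.uint8)
for k in cv2.findContours(m,0,2)[0]:
  if cv2.contourArea(k)>60:
    x,y,w,h=cv2.boundingRect(k);q=cv2.minAreaRect(k)
    print(q,(x,y,w,h),[onz(d,p,z) for p,z in((q[0],.2355),((x+w/2-.5,y),.2355),((x+w/2-.5,y+h),.2355))])
m=((r>150)&(g>140)&(np.minimum(r,g)-b>25)).astype(np.uint8);m[:120]=0;m[230:]=0;m[:,:230]=0;m[:,280:]=0
v,u=np.nonzero(m);print(u.min(),u.max(),v.min(),v.max())
for y in(v.min()+5,v.max()-5): print(onz(d,(u[v==y].mean(),y),.08))
print([status.get_state()['tcp_pos'] for _ in range(1)])
E
```

```text
((258.0, 277.5), (39.0, 18.0), 90.0) (249, 258, 19, 40) [array([ 0.48209606, -0.13832583,  0.2355    ]), array([ 0.48451067, -0.12796695,  0.2355    ]), array([ 0.47938271, -0.14996719,  0.2355    ])]
254 258 150 205
[ 0.486488   -0.11028874  0.08      ]
[ 0.47661566 -0.15661534  0.08      ]
[array([ 0.48021642, -0.1351009 ,  0.20567007])]
```

Everything agrees to a few millimetres. I'll lower the cell into the gap, then check with the side camera.

{"op": "apply_moves", "data": {
  "moves": [0,0.12,-0.4,0,0,0,0,0.12,-1,0,0,0,0,0.12,-1.6,0,0,0,0,0.12,-2.2,0,0,0,0,0.12,-2.8,0,0,0,0,0.12,-3.4,0,0,0,0,0.12,-3.9,0,0,0,0,0.12,-4.3,0,0,0,0,0.12,-4.44,0,0,0,0,0.12,-4.44,0,0,0,0,0.12,-4.44,0,0,0,0,0.12,-4.44,0,0,0]
}}

```text
clock: 11.88
tcp_pos: [0.4812, -0.1318, 0.0953]
orientation: [0.001, 0.782, 0.623, 0.0]
wrist_force: [0.3, 0.6, -0.0]
finger_gap: 0.0135
grip_force: 28.4
```

```bash
python3 - <<'E'
from h import *
s=status.get_state();t=s['tcp_pos'];q=s['orientation'];print(t,q,s['wrist_force'],s['finger_gap'])
o=np.zeros((600,800,3),np.uint8)
for i,n in enumerate(('side','wrist')):
  d=cam(n,n+'7.png');np.savez(n+'7.npz',**d)
  u,v=proj(d,[.4812,-.1330,.085])[0];x0,y0=int(u)-40,int(v)-60;print(n,x0,y0,u,v)
  c=d['image'][max(y0,0):y0+120,max(x0,0):x0+80];o[:,i*400:i*400+400]=cv2.resize(c,(400,600),interpolation=2)
cv2.imwrite('pics/crop7.png',o)
E
```

```text
[ 0.48115271 -0.13176733  0.09531042] [6.57280495e-04 7.82217428e-01 6.23005087e-01 3.53492077e-04] [ 0.3320606   0.57795981 -0.01822973] 0.013459757930714187
side 233 135 273.9557584881541 195.09689069640356
wrist 215 178 255.81727915487897 238.3045211376774
```

View pics/crop7.png

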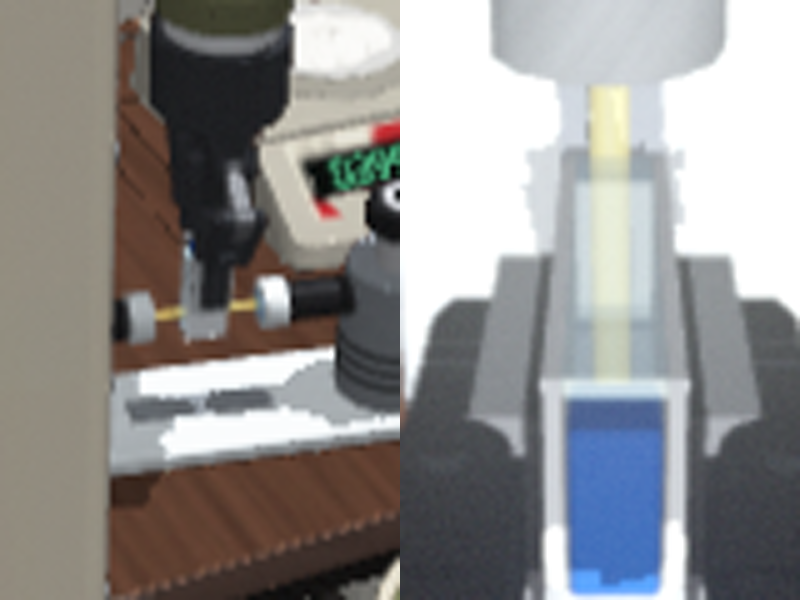

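The beam (wrist crop x≈610) passes within 1 mm of the window middle (≈616). In the side crop the cell (183–232) is centred between the lens faces (155 and 257). I'll check the height by projection.

```bash
python3 - <<'E'
from h import *
d={k:v for k,v in np.load('side7.npz').items()}
a=np.radians(-13);X=np.array([np.cos(a),np.sin(a),0]);Y=np.array([-np.sin(a),np.cos(a),0]);M=np.array([.481,-.1325,.08])
P=[M+Y*.0315,M-Y*.0315,M]+[M+np.array([0,0,-.015])+X*i*.007+Y*j*.012 for i,j in((-1,1),(-1,-1),(1,-1),(1,1))]
print(np.round((proj(d,P)-[233,135])*5+2).tolist())
I=cv2.cvtColor(d['image'],6);print(I[188:206,266:284])
E
```

```text
[[152.0, 316.0], [259.0, 304.0], [206.0, 310.0], [187.0, 341.0], [228.0, 336.0], [222.0, 322.0], [181.0, 327.0]]
[[ 73  73  77  96 121 104 103  66  28  28  31  29  33  54  50  47  54  70]
 [ 71  73  77 101 115 109 106  66  30  29  32  30  41  78  63  65  65  69]
 [ 71  71  76  99 116 117 107  66  31  32  34  31  43  86  61  62  62  70]
 [ 70  71  75 100 124 108 107  59  30  33  34  31  47  97  63  60  64  73]
 [ 68  71  77 107 123  92 105  47  31  31  34  31  46  95  68  62  61  75]
 [ 68  68  78 115 128 100 107  46  31  32  34  32  51  89  72  67  64  77]
 [ 69  67  76 117 129 111 106  49  31  34  34  32  58  89  72  70  85 104]
 [ 70  67  76 119 130 115 105  46  30  32  34  33  70 145 151 145 153 154]
 [106 109 131 148 138 119 107  67  51  53  65  66 102 164 179 169 164 151]
 [157 149 164 167 146 125 121 107 103 105 116 116 114  92  86  81  81  83]
 [149 130 120 140 143 142 139 135 139 140 143 140 106  75  74  72  72  73]
 [ 80  76  83 139 148 144 144 143 143 143 143 140 106  74  75  73  71  71]
 [ 75  77  83 132 150 143 144 144 143 143 143 139  99  72  74  74  72  72]
 [ 74  75  78  94 142 144 143 144 146 161 135 125  85  71  74  74  75  73]
 [ 72  74  78  96 145 125 123 121 125 151 105  92  77  67  71  73  76  76]
 [ 70  71  73  86 126  82  79  70  70  68  67  67  68  68  67  72  74  76]
 [ 69  69  71  74  76  76  71  70  71  70  68  67  67  66  67  68  71  73]
 [ 70  68  69  72  75  75  75  71  71  70  69  67  66  67  66  65  68  69]]
```

The height matches within about 1 mm. One small sideways trim, then a hold and hand in.

{"op": "apply_moves", "data": {
  "moves": [-0.03,0,0,0,0,0,-0.03,0,0,0,0,0,-0.03,0,0,0,0,0,-0.03,0,0,0,0,0,-0.03,0,0,0,0,0,-0.03,0,0,0,0,0,-0.03,0,0,0,0,0,-0.03,0,0,0,0,0]
}}

```text
clock: 12.65
tcp_pos: [0.4798, -0.1318, 0.0945]
orientation: [-0.0, 0.782, 0.623, 0.0]
wrist_force: [1.0, 0.4, -0.5]
finger_gap: 0.0139
grip_force: 28.4
```

```bash
python3 - <<'E'
from h import *
s=status.get_state();print(s['tcp_pos'],s['wrist_force'],s['finger_gap'],s['grip_force'])
print(job.hand_in())
E
```

```text
[ 0.47976983 -0.13177358  0.09453866] [ 1.02641261  0.37140571 -0.49471817] 0.013928213997094995 28.418874442577362
the job is handed in; nothing more can be done
None
```

The job is handed in at about 12.7 s: the collar is locked against its stop, and the blue-capped cell is held upright midway between the lenses, with the beam within about 1 mm of the window's middle and of the 15 mm height by the camera views.

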